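Lay the standing carton down in the label field

ROBOT

A 6-joint arm with a two-finger parallel gripper is mounted at the origin on the work surface. World frame = base frame: x ahead of the robot, y to its left, z up, the work surface at z = 0. Lengths are in m, angles in rad, forces in N, time in s.
With the tool pointing down it reaches from about 0.375 to 0.9 m from the base axis. Payload 3.1 kg.
Tool frame: the origin (TCP) lies at the very end of the fingers, on their centre line; the grasp point (between the pads) lies 19 mm behind it; z points along the fingers, y is the line along which they close (so a half turn about z gives the same grasp; the last joint's range is limited). The gripper opens to 85 mm and grips with 20 to 120 N. Pads are 22 mm wide; open, the fingers measure 114 mm over their backs; the gripper's body (76 mm by 85 mm) begins 54 mm behind the grasp point. The pads swing forward as they close: fully open they stand 13 mm farther back than shut.
Start: joints at [-1.355, 0.527, 1.433, -0, 1.181, -0.178], TCP at [0.24, -0.577, 0.231] pointing down, gripper open.
Joint ranges: [-3.08, 3.08], [-0.75, 2.2], [0.22, 2.44], [-1.43, 4.57], [0, 2.65], [-2.85, 2.85]. Speed limits (rad/s): [2.79, 2.79, 3.14, 3.14, 3.14, 3.14].

INTERFACE

Orientations are given as a unit quaternion [x, y, z, w].
In Python, from station import manip gives the robot as it stands.
- The arm moves only by the shell command python3 -m handwheel 'ROWS' [FORCE]. ROWS is JSON, a list of rows, each a list of 7 numbers: the shift along the world's x, y, z in mm, then the turn, a rotation vector about the world's x, y, z in degrees, then the opening, from 0 (shut) to 1 (fully open). A call has exactly 10 rows; each row shifts and turns the commanded pose from where the row before left it; what a row does not reach is not made up. A row lasts 1/8 s, in which the tool goes at most 62.5 mm and 10.7 degrees, less where a joint would pass 70% of its speed; a pose out of reach is approached as far as the arm can. A call is refused whole if a number of a shift passes 62.5 or a number of a turn 10.7, either way. A call with a gripper value outside its range is refused whole. The fingers move at their own pace and stop on an object; FORCE is the grip in N (left out, the last holds). Time passes only in rows, so rows that do not move let the fingers close, or fill a call up. It gives the time, the measured TCP pose, the force, the opening and the grip force at its end, in the units of the state.
- manip.sense(): the state, without advancing time (a new reading comes with each control period).
- manip.snapshot(name): name is "scene" or "top"; returns the picture (480x640x3 uint8, red, green, blue); there is no depth.
- manip.get_calibration(name): a dict with "K" (3x3 intrinsics, pixels), "rvec" (rotation vector, rad) and "tvec" (3), from world to camera coordinates, as OpenCV has them. Camera axes: x right, y down, z forward; pixel columns grow to the right and rows downward; lengths in m; the calibration is good to about 2 mm. A picture is of the moment at which its call begins. get_calibration takes no time and is no camera call.
- manip.sign_off(): hands the job in; it is judged then, once.
The state is a dict: "t": time; "q": joint angles; "qd": joint speeds; "tau": joint torques, N m; "tcp_pos": TCP position; "tool_rot": TCP orientation; "force": force on the tool from outside, world axes, zero at the start; "ft_torque": the same for the moment, N m; "finger_gap": opening from 0.0 (shut) to 1.0 (fully open); "gripper_force": force on a finger pad.
Only numpy, scipy, OpenCV 4.12 (cv2) and the standard library are available. Lean on these libraries where they do the work, as an engineer would, in place of code of your own. Each camera call takes 0.05 s, during which the arm holds its last target. There are 200 camera calls.

TASK

Lay the tall standing carton down in the taped label field, pushing with the fingers only and never gripping or lifting it. First push it low, so that it slides upright, until its foot has crossed the nearest tape line; then push it near the top so that it topples forward and ends lying flat on its broad side, wholly inside the outline. Leave the short carton, the tub of screws and the screwdriver where they are.

Things in the scene. Friction and masses are not known exactly. Their poses are not given: they have to be found in the camera images.
- carton: the tall cardboard carton, 55 mm thick (its x) by 90 mm wide (its y) by 140 mm high (its z), about 0.3 kg, closed and rigid. Stands upright on the bench (z = 0) at the start. Origin: centre of its underside. Its x axis points from the carton towards the field (within about 6 degrees), so its broad face looks at the field. Friction on the bench is such that a push at up to about 30 mm above the bench slides it upright and a push higher than about 70 mm tips it without sliding
- carton_mid (a point): the middle of the carton
- carton_toe (a point): middle of the carton's lower front edge (carton x +27.5 mm, z 0), the edge nearest to the field, about which it topples
- carton_foot_left (a point): middle of the carton's left lower edge (carton y +45 mm, z 0)
- carton_foot_right (a point): middle of the carton's right lower edge (carton y -45 mm, z 0)
- carton_top_left (a point): middle of the carton's left upper edge (carton y +45 mm, z 140 mm)
- carton_top_right (a point): middle of the carton's right upper edge (carton y -45 mm, z 140 mm)
- field: the label field: a rectangle of black tape stuck on the white bench, flat (nothing to run into), 200 mm long (its x) by 140 mm wide (its y) over the outside of the tape; the tape is 9 mm wide. Origin: centre of the rectangle at bench height; x points away from the standing carton. The nearest tape line has its outer edge at field x = -100 mm. The carton starts outside it, its toe about 20 to 60 mm short of that line and up to 10 mm to the side of the field's x axis
- short_carton: bystander: short cardboard carton, 60 x 60 mm, 70 mm high, standing beside the field; origin at the centre of its underside
- screw_tub: bystander: clear open tub of screws, 85 x 85 mm, 40 mm high, beside the field; origin at the centre of its underside
- screwdriver: bystander: screwdriver, 200 mm long, 26 mm thick at its black handle, lying crosswise beyond the far end of the field; origin midway along it, at its underside

How it is judged:
By the outcome, as a careful person would: the job done as asked, in the order asked, and still so for the second after the job is handed in, with the robot touching nothing.
It also fails if it takes over 45 s, if anything falls off the work surface, if the arm or the gripper's body presses on something with over 40 N, if the wrist force passes 120 N, or if a joint passes its speed limit or range.

## Working session

There is one attempt and no reset: what is moved stays moved. The work goes in short steps, Python scripts to look and compute and a shell command to move; the robot and the scene stay as the last step left them, time stands still between calls to the robot, and variables do not carry over. Pictures are saved under pics/ and viewed, at most 10 in all, crops included, and the job is handed in when it is done.

```bash
mkdir -p pics; cat > h.py <<'E'
import numpy as np, cv2
from station import manip
def snap(n,f):
    im=manip.snapshot(n)[:,:,::-1].copy(); cv2.imwrite('pics/'+f+'.png',im); return im
def ray(n,uv,z=0.):
    c=manip.get_calibration(n);R=cv2.Rodrigues(np.array(c['rvec'],float))[0];t=np.array(c['tvec'],float).ravel()
    uv=np.atleast_2d(np.array(uv,float)); d=(np.linalg.inv(np.array(c['K']))@np.c_[uv,np.ones(len(uv))].T).T@R
    o=-R.T@t; return o+d*((z-o[2])/d[:,2])[:,None]
def proj(n,P):
    c=manip.get_calibration(n); return cv2.projectPoints(np.array(P,float).reshape(-1,1,3),np.array(c['rvec'],float),np.array(c['tvec'],float),np.array(c['K'],float),None)[0].reshape(-1,2)
E
python3 - <<'E'
from h import *
a=snap('scene','s0');b=snap('top','t0')
s=manip.sense();print(s['t'],s['tcp_pos'],s['tool_rot'],s['force'])
for n in('scene','top'):
    c=manip.get_calibration(n);R=cv2.Rodrigues(np.array(c['rvec'],float))[0];print(n,-R.T@np.array(c['tvec']).ravel())
E
```

```text
0.1 [ 0.23972161 -0.57651894  0.23042304] [ 9.80678066e-01  1.95626148e-01 -6.59288141e-06 -9.70192553e-04] [0.22901696 0.21330656 0.09124862]
scene [0.85368609 0.36784267 0.73738662]
top [0.53436818 0.04413962 0.80568176]
```

View pics/s0.png

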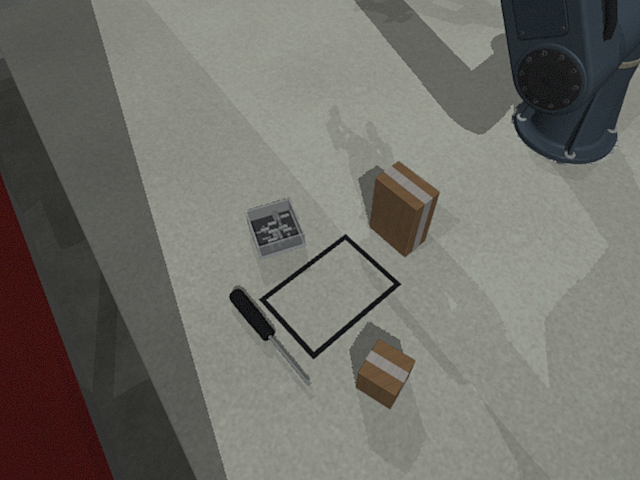

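View pics/t0.png

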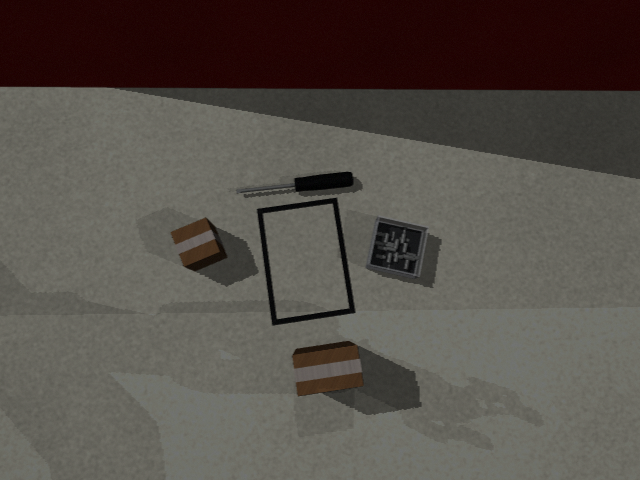

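The scene view shows the field (corners about (346,237), (399,284), (314,356), (263,299)) with the carton standing at about (405,210). In the top view the field corners are (258,209), (337,199), (354,313), (273,324), and the carton's top face is around (328,370).

```bash
python3 - <<'E'
from h import *
b=cv2.imread('pics/t0.png');a=cv2.imread('pics/s0.png')
def field(im,n,box):
    g=cv2.cvtColor(im,cv2.COLOR_BGR2GRAY);m=(g<60).astype(np.uint8)
    cs,_=cv2.findContours(m,0,1); 
    c=max([c for c in cs if cv2.pointPolygonTest(c,box,False)>0],key=cv2.contourArea)
    q=cv2.approxPolyDP(cv2.convexHull(c),6,True)[:,0]; P=ray(n,q)[:,:2]
    print(n,q.tolist(),(P*1000).round().tolist(),'c',P.mean(0).round(4),[round(float(np.linalg.norm(P[i]-P[i-1]))*1000) for i in range(len(P))]); 
field(b,'top',(305,260));field(a,'scene',(330,295))
hsv=cv2.cvtColor(b,cv2.COLOR_BGR2HSV);print(hsv[385,325],hsv[370,325],hsv[350,325],hsv[400,325],hsv[358,325])
x0,y0=270,330
crop=cv2.resize(b[330:420,270:400],None,fx=6,fy=6,interpolation=cv2.INTER_CUBIC);crop=cv2.convertScaleAbs(crop,alpha=1.6)
cv2.imwrite('pics/c0.png',crop)
m=cv2.inRange(hsv,(0,70,75),(25,255,255));
roi=np.zeros_like(m);roi[330:420,270:400]=255
m=cv2.morphologyEx(m&roi,cv2.MORPH_CLOSE,np.ones((25,25)))
c=max(cv2.findContours(m,0,1)[0],key=cv2.contourArea)
r=cv2.boxPoints(cv2.minAreaRect(c));P=ray('top',r,.14);print(r,P*1000,[np.linalg.norm(P[i]-P[i-1]) for i in range(4)],P.mean(0))
E
```

```text
top [[336, 198], [354, 312], [273, 325], [257, 209]] [[745.0, -1.0], [549.0, -30.0], [528.0, 105.0], [725.0, 135.0]] c [0.6367 0.0521] [138, 198, 136, 199]
scene [[346, 235], [400, 284], [313, 358], [259, 299]] [[548.0, -30.0], [528.0, 104.0], [723.0, 132.0], [744.0, -4.0]] c [0.6357 0.0506] [198, 136, 197, 138]
[ 15 145  72] [ 10  23 101] [ 14 142  70] [ 23  20 100] [ 13 146  68]
[[291.56754 355.40543]
 [355.45944 344.75674]
 [362.10812 384.64865]
 [298.21622 395.29733]] [[488.48130636  68.53975625 140.        ]
 [502.33190896 -18.37015308 140.        ]
 [449.88804827 -26.51965856 140.        ]
 [436.53192271  59.27395949 140.        ]] [np.float64(0.05276924720606527), np.float64(0.08800665617647577), np.float64(0.05307327918700758), np.float64(0.08682701761768503)] [0.4693083  0.02073098 0.14      ]
```

View pics/c0.png

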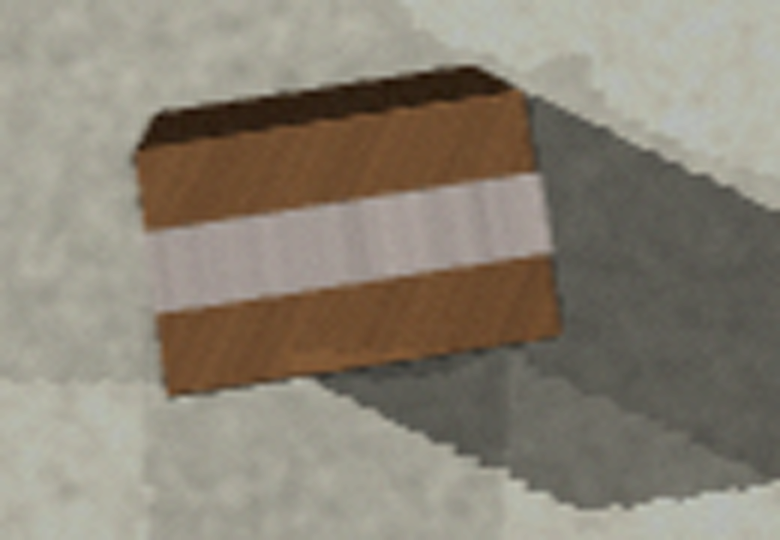

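The crop shows the carton's top face corners at full-image pixels of about (293.0,354.7), (357.2,345.3), (363.3,386.3), (298.0,396.0). The dark front face peeks out above them. I'll work out the pose in the field frame.

```bash
python3 - <<'E'
from h import *
P=ray('top',[[293,354.7],[357.2,345.3],[363.3,386.3],[298,396]],.14)*1000
print(P.round(1));c=P.mean(0)[:2]
for i,j in((2,1),(3,0)):
    d=P[j]-P[i];print('len',np.linalg.norm(d))
d=P[1]-P[0];yaw=np.degrees(np.arctan2(d[0],-d[1]));d=P[2]-P[3];print('w',np.linalg.norm(d),yaw,np.degrees(np.arctan2(d[0],-d[1])))
f=np.array([636.2,51.3]);a=np.radians(8.4);R=np.array([[np.cos(a),np.sin(a)],[-np.sin(a),np.cos(a)]])
print('centre',c,'in field',R@(c-f))
# scene view check: predicted carton corners
y=np.radians(8.8);ux=np.array([np.cos(y),np.sin(y)]);uy=np.array([-ux[1],ux[0]])
for z in(0,140):
  print(z,[proj('scene',np.r_[c+sx*27.5*ux+sy*45*uy,z]/1000).round().tolist() for sx in(1,-1) for sy in(1,-1)])
E
```

```text
[[489.4  66.6 140. ]
 [501.6 -20.7 140. ]
 [447.7 -28.1 140. ]
 [435.6  59.6 140. ]]
len 54.358778911159014
len 54.234499626080535
w 88.4772732865669 7.9489460892094375 7.867393344761929
centre [468.59529066  19.3360168 ] in field [-170.4760973    -7.13688069]
0 [[[405.0, 258.0]], [[369.0, 227.0]], [[425.0, 241.0]], [[389.0, 211.0]]]
140 [[[417.0, 210.0]], [[375.0, 178.0]], [[440.0, 192.0]], [[398.0, 160.0]]]
```

```bash
python3 - <<'E'
import cv2
b=cv2.imread('pics/s0.png')
cv2.imwrite('pics/c1.png',cv2.convertScaleAbs(cv2.resize(b[150:270,350:450],None,fx=5,fy=5,interpolation=2),alpha=1.3))
E
```

```text
(no output)
```

View pics/c1.png

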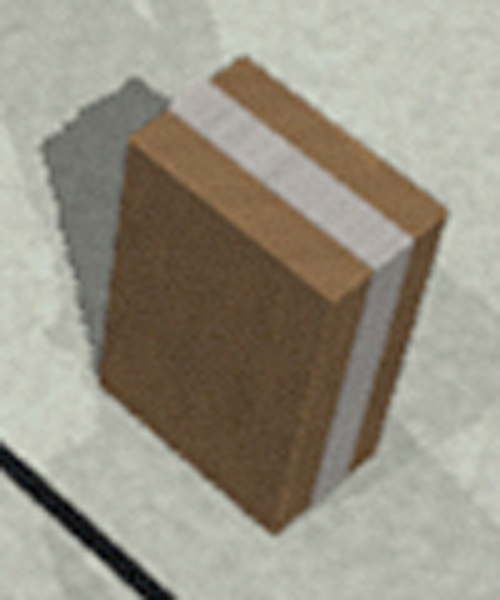

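```bash
python3 -m handwheel '[[10,60,0,0,0,-5,0.5],[10,60,0,0,0,-5,0.5],[10,60,0,0,0,-4,0.5],[10,60,0,0,0,0,0.5],[10,60,0,0,0,0,0.5],[15,60,0,0,0,0,0.5],[15,60,0,0,0,0,0.5],[15,60,0,0,0,0,0.5],[15,60,0,0,0,0,0.5],[15,40,0,0,0,0,0.5]]'
```

```text
t: 1.35
tcp_pos: [0.3642, 0.0054, 0.2313]
tool_rot: [0.997, 0.076, -0.0, -0.0]
force: [0.9, -0.0, -0.1]
finger_gap: 0.501
gripper_force: 0.0
```

Front foot edge at full-scene pixels of about (405,256) and (370,226), and the top corner at (417,210). Both match the prediction to 2 px. The carton toe is at field x ≈ -143, y ≈ -7, with yaw about 0.5° off the field. Next I'll tilt the tool so that the body stays clear of the carton.

```bash
python3 -m handwheel '[[0,0,0,1.4,-9.9,0,0.5],[0,0,0,1.4,-9.9,0,0.5],[0,0,0,1.4,-9.9,0,0.5],[0,0,0,1.4,-9.9,0,0.5],[0,0,0,0,0,0,0.5],[0,0,-40,0,0,0,0.5],[0,0,-40,0,0,0,0.5],[0,0,-40,0,0,0,0.5],[0,0,0,0,0,0,0.5],[0,0,0,0,0,0,0.5]]'; python3 -c "
from h import *
from scipy.spatial.transform import Rotation as R
s=manip.sense();print(s['q'],R.from_quat(s['tool_rot']).as_matrix().round(3))"
```

```text
t: 2.6
tcp_pos: [0.3919, 0.0166, 0.1584]
tool_rot: [0.965, 0.086, 0.244, -0.048]
force: [0.7, -0.9, -0.2]
finger_gap: 0.498
gripper_force: 0.0
[-0.5410579   0.35500172  2.43967294  1.59866266  0.3619301  -0.68282979] [[ 0.866  0.19   0.463]
 [ 0.143 -0.981  0.135]
 [ 0.479 -0.051 -0.876]]
```

The tilt ran into the elbow limit (q3 = 2.44). I'll fit the arm's kinematics from the recorded poses to see which tilts are reachable.

```bash
cat > kin.py <<'E'
import numpy as np
from scipy.spatial.transform import Rotation as R
from scipy.optimize import least_squares
lo=np.array([-3.08,-.75,.22,-1.43,0,-2.85]);hi=np.array([3.08,2.2,2.44,4.57,2.65,2.85])
def fk(q,p,s=(1,1,1)):
    a1,d1,L2,L3,L6,e=p
    Rz=R.from_euler('z',q[0]);R2=Rz*R.from_euler('y',q[1]);R3=R2*R.from_euler('y',q[2])
    R5=R3*R.from_euler('z',s[0]*q[3])*R.from_euler('y',q[4]);R6=R5*R.from_euler('z',s[1]*q[5])
    pos=Rz.apply([a1,0,d1])+R2.apply([0,0,L2])+R3.apply([e,0,L3])+R6.apply([0,0,L6])
    return pos,R6
E
python3 - <<'E'
from kin import *
from station import manip
s=manip.sense()
D=[([-1.355,.527,1.433,0,1.181,-.178],[.2397,-.5766,.2305],[.98068,.195626,0,-.00097]),(s['q'],s['tcp_pos'],s['tool_rot'])]
for sg in((1,1),(-1,1),(1,-1),(-1,-1)):
    for q,t,o in D: 
        r=fk(q,(0,.3,.4,.4,.2,0),sg)[1].inv()*R.from_quat(o); print(sg,r.as_rotvec().round(3),end=' ')
    f=lambda p:np.r_[np.ravel([fk(q,p,sg)[0]-t for q,t,o in D]),1e-3*p[5],1e-3*p[0]]
    r=least_squares(f,[0,.3,.4,.4,.2,0]);print(r.x.round(3),abs(r.fun).max())
E
```

```text
(1, 1) [0.002 0.002 1.571] (1, 1) [0.    0.    1.571] [-0.069  0.736  0.538  0.519  0.61   0.177] 0.10810879779870344
(-1, 1) [0.002 0.002 1.571] (-1, 1) [ 0.79  -0.081 -1.439] [ 0.049 -1.393  1.035 -0.003 -0.61  -0.127] 0.10810875465548225
(1, -1) [0.002 0.002 1.215] (1, -1) [0.    0.    0.205] [-0.069  0.736  0.538  0.519  0.61   0.177] 0.10810879779870347
(-1, -1) [0.002 0.002 1.215] (-1, -1) [ 0.73  -0.73  -2.704] [ 0.05  -1.392  1.034 -0.003 -0.61  -0.127] 0.10810875485681762
```

```bash
cat > log.py <<'E'
import json
from station import manip
s=manip.sense();open('log.jsonl','a').write(json.dumps([list(map(float,s[k])) for k in('q','tcp_pos','tool_rot')])+'\n');print(s['q'])
E
python3 log.py
python3 -m handwheel '[[0,0,60,-1.4,9.9,0,0.5],[-10,-20,40,-1.4,9.9,0,0.5],[0,-60,0,-1.2,9,0,0.5],[0,-60,0,0,0,0,0.5],[0,-60,0,0,0,0,0.5],[0,-60,0,0,0,0,0.5],[30,0,0,0,0,0,0.5],[30,0,0,0,0,0,0.5],[0,0,0,0,0,0,0.5],[0,0,0,0,0,0,0.5]]'; python3 log.py
python3 -m handwheel '[[0,0,0,5,0,8,0.5],[0,0,0,8,0,8,0.5],[0,0,0,8,0,8,0.5],[0,0,0,8,-8,0,0.5],[0,0,0,0,-8,0,0.5],[0,0,0,0,0,0,0.5],[0,0,0,0,0,0,0.5],[0,0,0,0,0,0,0.5],[0,0,0,0,0,0,0.5],[0,0,0,0,0,0,0.5]]'; python3 log.py
python3 - <<'E'
import json
from kin import *
D=[json.loads(l) for l in open('log.jsonl')]+[([-1.355,.527,1.433,0,1.181,-.178],[.2397,-.5766,.2305],0)]
def fk2(q,p):
    a1,b,d1,L2,L3,L6,e,w,wy=p
    R1=R.from_euler('z',q[0]);R2=R1*R.from_euler('y',q[1]);R3=R2*R.from_euler('y',q[2]);R4=R3*R.from_euler('z',q[3]);R6=R4*R.from_euler('yz',[q[4],q[5]])
    return R1.apply([a1,b,d1])+R2.apply([0,0,L2])+R3.apply([e,0,L3])+R4.apply([w,wy,0])+R6.apply([0,0,L6])
f=lambda p:np.r_[np.ravel([fk2(q,p)-t for q,t,o in D]),1e-3*p]
r=least_squares(f,[0,.1,.3,.4,.4,.2,0,0,0]);print(r.x.round(4),r.fun.round(4))
E
```

```text
[-0.5410579   0.35500172  2.43967294  1.59866266  0.3619301  -0.68282979]
t: 3.85
tcp_pos: [0.4724, -0.1708, 0.1892]
tool_rot: [0.969, 0.103, 0.202, -0.095]
force: [-0.3, 0.6, -0.1]
finger_gap: 0.502
gripper_force: 0.0
[-0.84020757  0.39636434  1.9732568   0.64358698  0.79315923  0.05458859]
t: 5.1
tcp_pos: [0.4739, -0.1714, 0.1888]
tool_rot: [0.839, 0.287, 0.333, -0.322]
force: [0.7, 0.9, -0.3]
finger_gap: 0.498
gripper_force: 0.0
[-1.02905661  0.66872963  1.7985723   0.78582487  1.39467364 -0.56263425]
[ 0.0037 -0.0487  0.9227  0.0161  0.828   0.0052  0.1255  0.2717  0.18  ] [ 0.0209 -0.0087  0.0168  0.0018  0.0321 -0.0133 -0.0456 -0.013  -0.0228
  0.022  -0.0082  0.0193  0.     -0.      0.0009  0.      0.0008  0.
  0.0001  0.0003  0.0002]
```

```bash
python3 - <<'E'
import json
from kin import *
D=[json.loads(l) for l in open('log.jsonl')]+[([-1.355,.527,1.433,0,1.181,-.178],[.2397,-.5766,.2305],0)]
def chain(q):
    R1=R.from_euler('z',q[0]);R2=R1*R.from_euler('y',q[1]);R3=R2*R.from_euler('y',q[2]);R4=R3*R.from_euler('z',q[3]);R5=R4*R.from_euler('y',q[4]);R6=R5*R.from_euler('z',q[5])
    return [x.as_matrix() for x in(R1,R2,R3,R4,R5,R6)]
y=np.ravel([t for _,t,_ in D])
for name,sel in {'offsets':[(0,0),(0,1),(0,2),(1,2),(2,0),(2,2),(5,2)],'wristx':[(0,1),(0,2),(1,2),(2,0),(2,2),(4,0),(5,2)],'wristy':[(0,0),(0,1),(0,2),(1,2),(2,2),(3,1),(5,2)],'w2':[(0,1),(0,2),(1,2),(2,2),(3,1),(4,0),(5,2)],'nob':[(0,0),(0,2),(1,2),(2,2),(4,0),(4,1),(5,2)],
 'all':[(0,0),(0,1),(0,2),(1,2),(2,0),(2,2),(3,0),(3,1),(4,0),(5,2)]}.items():
    A=np.vstack([np.column_stack([chain(q)[i][:,k] for i,k in sel]) for q,_,_ in D])
    v,res,rk,sv=np.linalg.lstsq(A,y,rcond=None);print(name,list(zip(sel,v.round(4))),abs(A@v-y).max().round(5))
E
```

```text
offsets [((0, 0), np.float64(0.0002)), ((0, 1), np.float64(0.1108)), ((0, 2), np.float64(0.2724)), ((1, 2), np.float64(0.5893)), ((2, 0), np.float64(0.1143)), ((2, 2), np.float64(0.3904)), ((5, 2), np.float64(0.2971))] 0.00022
wristx [((0, 1), np.float64(0.1107)), ((0, 2), np.float64(0.2721)), ((1, 2), np.float64(0.5897)), ((2, 0), np.float64(0.1143)), ((2, 2), np.float64(0.3905)), ((4, 0), np.float64(0.0001)), ((5, 2), np.float64(0.2972))] 0.00023
wristy [((0, 0), np.float64(-0.1261)), ((0, 1), np.float64(0.1119)), ((0, 2), np.float64(0.0827)), ((1, 2), np.float64(0.739)), ((2, 2), np.float64(0.3688)), ((3, 1), np.float64(-0.0196)), ((5, 2), np.float64(0.3269))] 0.02409
w2 [((0, 1), np.float64(0.1668)), ((0, 2), np.float64(0.1373)), ((1, 2), np.float64(0.5993)), ((2, 2), np.float64(0.248)), ((3, 1), np.float64(-0.0647)), ((4, 0), np.float64(-0.0574)), ((5, 2), np.float64(0.3114))] 0.02367
nob [((0, 0), np.float64(-0.3757)), ((0, 2), np.float64(-0.0146)), ((1, 2), np.float64(1.0197)), ((2, 2), np.float64(0.5414)), ((4, 0), np.float64(0.0492)), ((4, 1), np.float64(0.0665)), ((5, 2), np.float64(0.4074))] 0.0486
all [((0, 0), np.float64(0.0007)), ((0, 1), np.float64(0.1118)), ((0, 2), np.float64(0.2688)), ((1, 2), np.float64(0.5922)), ((2, 0), np.float64(0.1145)), ((2, 2), np.float64(0.3879)), ((3, 0), np.float64(-0.0018)), ((3, 1), np.float64(-0.001)), ((4, 0), np.float64(0.0003)), ((5, 2), np.float64(0.2986))] 0.00023
```

The kinematic model fits to 0.2 mm. Now I'll find the forward tilt that can be held at the low push.

```bash
cat >> kin.py <<'E'
P=(0,.1108,.2722,.5895,.3904,.2972,.1143)
def FK(q):
    R1=R.from_euler('z',q[0]);R2=R1*R.from_euler('y',q[1]);R3=R2*R.from_euler('y',q[2]);R6=R3*R.from_euler('zyz',[0,0,0]) if 0 else R3*R.from_euler('z',q[3])*R.from_euler('y',q[4])*R.from_euler('z',q[5])
    return R1.apply([0,P[1],P[2]])+R2.apply([0,0,P[3]])+R3.apply([P[6],0,P[4]])+R6.apply([0,0,P[5]]),R6*R.from_euler('z',np.pi/2)
def IK(p,Rt,seeds):
    best=None
    for s in seeds:
        r=least_squares(lambda q:np.r_[FK(q)[0]-p,.3*(FK(q)[1].inv()*Rt).as_rotvec()],np.clip(s,lo+.01,hi-.01),bounds=(lo,hi))
        if best is None or r.cost<best.cost-1e-9: best=r
    return best.x,np.sqrt(2*best.cost)
YAW=np.radians(8.2);ux=np.array([np.cos(YAW),np.sin(YAW),0]);uy=np.array([-ux[1],ux[0],0])
def tool(th,ph,tw=0):  # th forward, ph sideways lean (fingers towards +uy), tw twist about tool axis, deg
    b=R.from_matrix(np.column_stack([ux,-uy,[0,0,-1]]))
    return R.from_rotvec(np.radians(-th)*uy)*R.from_rotvec(np.radians(ph)*ux)*b*R.from_euler('z',tw,degrees=True)
back=np.array([.4686,.0193,0])-.0275*ux
E
python3 - <<'E'
from kin import *
S=[[-.3,.5,2.2,0,.5,0],[-.3,1,2.3,3.1,.5,3.1-.5-2],[-.8,.7,2.2,1.5,.5,-.7],[.3,.7,2.2,-1.2,.5,.7],[-.3,1,2.3,3.1,.8,-2.8]]
for ph in(0,-30,30):
  for th in(0,20,30,35,40,50):
    o=[]
    for off in(25,10,-30,-60):
        q,e=IK(back-off/1000*ux+[0,0,.02],tool(th,ph),S);o.append((off,round(e*1000,1),q.round(2).tolist() if off==25 else ''))
    print(ph,th,o)
E
```

```text
0 0 [(25, np.float64(0.0), [-0.24, 0.7, 2.1, 0.0, 0.34, 1.19]), (10, np.float64(0.0), ''), (-30, np.float64(0.0), ''), (-60, np.float64(0.0), '')]
0 20 [(25, np.float64(0.0), [-0.37, 0.79, 2.37, 2.66, 0.37, -1.6]), (10, np.float64(0.0), ''), (-30, np.float64(0.0), ''), (-60, np.float64(0.0), '')]
0 30 [(25, np.float64(18.5), [-0.42, 0.88, 2.44, 2.7, 0.64, -1.72]), (10, np.float64(7.5), ''), (-30, np.float64(0.0), ''), (-60, np.float64(0.0), '')]
0 35 [(25, np.float64(35.4), [-0.44, 0.91, 2.44, 2.67, 0.71, -1.73]), (10, np.float64(24.2), ''), (-30, np.float64(0.0), ''), (-60, np.float64(0.0), '')]
0 40 [(25, np.float64(51.7), [-0.47, 0.95, 2.44, 2.64, 0.8, -1.74]), (10, np.float64(40.3), ''), (-30, np.float64(9.2), ''), (-60, np.float64(0.0), '')]
0 50 [(25, np.float64(80.8), [-0.57, 1.09, 2.44, 2.51, 1.04, -1.82]), (10, np.float64(69.1), ''), (-30, np.float64(36.4), ''), (-60, np.float64(11.0), '')]
-30 0 [(25, np.float64(0.0), [0.12, 0.8, 2.08, -1.17, 0.57, 2.65]), (10, np.float64(0.0), ''), (-30, np.float64(0.0), ''), (-60, np.float64(0.0), '')]
-30 20 [(25, np.float64(0.0), [0.11,
[... 943 characters left out ...]
.49]), (10, np.float64(0.0), ''), (-30, np.float64(0.0), ''), (-60, np.float64(0.0), '')]
30 30 [(25, np.float64(0.0), [-0.79, 0.93, 2.29, 1.45, 0.71, -0.98]), (10, np.float64(0.0), ''), (-30, np.float64(0.0), ''), (-60, np.float64(0.0), '')]
30 35 [(25, np.float64(0.0), [-0.83, 0.99, 2.33, 1.56, 0.76, -1.2]), (10, np.float64(0.0), ''), (-30, np.float64(0.0), ''), (-60, np.float64(0.0), '')]
30 40 [(25, np.float64(0.0), [-0.88, 1.06, 2.36, 1.64, 0.83, -1.41]), (10, np.float64(0.0), ''), (-30, np.float64(0.0), ''), (-60, np.float64(0.0), '')]
30 50 [(25, np.float64(0.0), [-0.98, 1.21, 2.41, 1.71, 0.96, -1.75]), (10, np.float64(0.0), ''), (-30, np.float64(0.0), ''), (-60, np.float64(0.0), '')]
```

A forward tilt of about 40° plus a sideways lean of about 20–30° is reachable. I'll choose the orientation and work out the rows.

```bash
cat >> kin.py <<'E'
def tool2(th,ph):
    a=tool(th,ph).as_matrix()[:,2];y=np.cross(a,ux);y/=np.linalg.norm(y);x=np.cross(y,a)
    return R.from_matrix(np.column_stack([x,y,a]))
E
python3 - <<'E'
from kin import *
from station import manip
s=manip.sense();Rc=R.from_quat(s['tool_rot'])
for th,ph in((35,20),(40,20),(40,25)):
    Rt=tool2(th,ph)
    M=Rt.as_matrix();lift=[];
    rv=np.degrees((Rt*Rc.inv()).as_rotvec())
    tips=np.array([[sx*11,sy*14.5,0] for sx in(1,-1) for sy in(1,-1)])@M.T
    body=np.array([[sx*43,sy*43,-73] for sx in(1,-1) for sy in(1,-1)])@M.T
    print(th,ph,'rv',rv.round(1),'tips(ux,uy,z)',np.c_[tips@ux,tips@uy,tips[:,2]].round(1).tolist(),'body',np.c_[body@ux,body@uy,body[:,2]].round(1).tolist())
    q=np.array(s['q']);
    for p in[(s['tcp_pos'])]+[back-o/1000*ux+[0,0,z] for o,z in((40,.19),(40,.016),(10,.016),(-30,.016),(-65,.016))]:
        q,e=IK(np.array(p),Rt,[q]);print('  ',np.round(p,4),q.round(2),round(e*1000,1))
E
```

```text
35 20 rv [ -5.6  18.  -31.9] tips(ux,uy,z) [[9.3, -15.7, -0.5], [9.3, 10.8, 11.3], [-9.3, -10.8, -11.3], [-9.3, 15.7, 0.5]] body [[-3.1, -73.7, 59.9], [-3.1, 4.9, 94.8], [-75.6, -54.9, 17.6], [-75.6, 23.7, 52.5]]
   [ 0.4739 -0.1714  0.1888] [-0.98  0.48  1.98  0.87  0.98 -0.04] 0.0
   [0.4018 0.0097 0.19  ] [-0.82  0.37  2.37  1.16  0.77 -0.28] 0.0
   [0.4018 0.0097 0.016 ] [-0.81  1.02  2.44  1.96  0.75 -1.34] 8.3
   [0.4315 0.014  0.016 ] [-0.73  0.99  2.4   1.97  0.76 -1.24] 0.0
   [0.4711 0.0197 0.016 ] [-0.64  0.93  2.3   1.9   0.72 -1.01] 0.0
   [0.5057 0.0246 0.016 ] [-0.57  0.9   2.21  1.84  0.69 -0.84] 0.0
40 20 rv [ -2.3  14.9 -33.5] tips(ux,uy,z) [[8.8, -15.9, -0.2], [8.8, 10.2, 12.2], [-8.8, -10.2, -12.2], [-8.8, 15.9, 0.2]] body [[-9.8, -75.0, 57.6], [-9.8, 2.7, 94.5], [-78.4, -52.7, 10.6], [-78.4, 25.0, 47.5]]
   [ 0.4739 -0.1714  0.1888] [-1.02  0.51  2.03  0.97  0.99 -0.16] 0.0
   [0.4018 0.0097 0.19  ] [-0.88  0.42  2.43  1.31  0.8  -0.5 ] 0.0
   [0.4018 0.0097 0.016 ] [-0.86  1.08  2.44  1.94  0.83 -1.38] 18.9
   [0.4315 0.014  0.016 ] [-0.79  1.08  2.44  2.04  0.88 -1.4 ] 0.4
   [0.4711 0.0197 0.016 ] [-0.68  1.    2.34  1.99  0.83 -1.17] 0.0
   [0.5057 0.0246 0.016 ] [-0.6   0.96  2.26  1.95  0.79 -1.  ] 0.0
40 25 rv [  2.4  18.7 -32. ] tips(ux,uy,z) [[8.9, -15.7, -2.1], [8.9, 9.1, 13.0], [-8.9, -9.1, -13.0], [-8.9, 15.7, 2.1]] body [[-7.6, -80.6, 49.7], [-7.6, -7.1, 94.4], [-77.5, -54.6, 6.9], [-77.5, 18.9, 51.6]]
   [ 0.4739 -0.1714  0.1888] [-1.03  0.54  1.97  0.91  1.09 -0.06] 0.0
   [0.4018 0.0097 0.19  ] [-0.91  0.45  2.39  1.2   0.88 -0.37] 0.0
   [0.4018 0.0097 0.016 ] [-0.91  1.11  2.44  1.84  0.83 -1.31] 3.9
   [0.4315 0.014  0.016 ] [-0.82  1.06  2.39  1.83  0.84 -1.17] 0.0
   [0.4711 0.0197 0.016 ] [-0.72  1.    2.29  1.79  0.83 -0.97] 0.0
   [0.5057 0.0246 0.016 ] [-0.64  0.96  2.21  1.76  0.81 -0.81] 0.0
```

```bash
python3 -m handwheel '[[0,0,10,0.6,4.7,-8,0],[0,0,0,0.6,4.7,-8,0],[0,0,0,0.6,4.7,-8,0],[0,0,0,0.6,4.6,-8,0],[-16,46,0,0,0,0,0],[-16,46,0,0,0,0,0],[-16,47,0,0,0,0,0],[-15,47,0,0,0,0,0],[0,0,0,0,0,0,0],[0,0,0,0,0,0,0]]'; python3 - <<'E'
from kin import *
from station import manip
s=manip.sense();p=np.array(s['tcp_pos'])
print(s['q'].round(2) if hasattr(s['q'],'round') else s['q'],'err rv',np.degrees((tool2(40,25)*R.from_quat(s['tool_rot']).inv()).as_rotvec()).round(1),'target shift mm',((back-.03*ux+.0033*uy+[0,0,.017]-p)*1000).round(1))
q=np.array(s['q'])
for z in(.15,.1,.06,.017):
    q,e=IK(back-.03*ux+.0033*uy+[0,0,z],tool2(40,25),[q]);print(z,q.round(2),e)
E
```

```text
t: 6.35
tcp_pos: [0.4113, 0.0137, 0.1986]
tool_rot: [0.92, -0.017, 0.276, -0.277]
force: [0.1, -0.2, -0.2]
finger_gap: -0.003
gripper_force: 0.0
[-0.87  0.42  2.37  1.19  0.89 -0.3 ] err rv [0.1 0.  0. ] target shift mm [-1.000e-01  7.000e-01 -1.816e+02]
0.15 [-0.87  0.6   2.42  1.38  0.82 -0.59] 5.339593217969075e-11
0.1 [-0.87  0.8   2.44  1.59  0.8  -0.89] 0.001188087749649525
0.06 [-0.87  0.94  2.44  1.73  0.81 -1.09] 0.0025947892171225
0.017 [-0.87  1.1   2.44  1.87  0.85 -1.31] 3.83609582876166e-07
```

```bash
python3 -m handwheel '[[5,1,-10,0,0,0,0],[0,0,-25,0,0,0,0],[0,0,-25,0,0,0,0],[0,0,-25,0,0,0,0],[0,0,-25,0,0,0,0],[0,0,-25,0,0,0,0],[0,0,-25,0,0,0,0],[0,0,-15,0,0,0,0],[0,0,-6,0,0,0,0],[0,0,0,0,0,0,0]]'; python3 - <<'E'
from kin import *
from station import manip
from h import snap
s=manip.sense();p=np.array(s['tcp_pos']);d=p-back
print(d@ux,d@uy,p[2],'err rv',np.degrees((tool2(40,25)*R.from_quat(s['tool_rot']).inv()).as_rotvec()).round(1))
snap('scene','s1')
E
```

```text
t: 7.6
tcp_pos: [0.4162, 0.0145, 0.0169]
tool_rot: [0.92, -0.017, 0.276, -0.277]
force: [0.5, 0.2, -0.3]
finger_gap: -0.001
gripper_force: 0.0
-0.025028024141382374 0.0027394179891444535 0.016947816303839614 err rv [0.  0.  0.1]
```

View pics/s1.png

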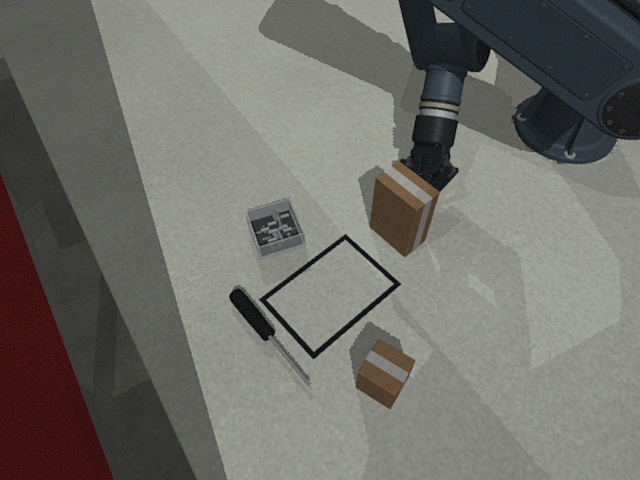

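The gripper stands behind the carton, around (435,165), with the carton undisturbed. I'll push low now.

```bash
python3 -m handwheel '[[8,1.1,0,0,0,0,0],[5,0.7,0,0,0,0,0],[4,0.6,0,0,0,0,0],[6,0.9,0,0,0,0,0],[7,1,0,0,0,0,0],[7,1,0,0,0,0,0],[7,1,0,0,0,0,0],[7,1,0,0,0,0,0],[5,0.7,0,0,0,0,0],[2,0.3,0,0,0,0,0]]'; cat > top.py <<'E'
import sys
from h import *
b=snap('top',sys.argv[1]);hsv=cv2.cvtColor(b,cv2.COLOR_BGR2HSV)
cv2.imwrite('pics/%sc.png'%sys.argv[1],cv2.convertScaleAbs(cv2.resize(b[180:420,230:430],None,fx=2.5,fy=2.5,interpolation=2),alpha=1.5))
s=manip.sense();print(s['t'],s['tcp_pos'],s['force'])
E
python3 top.py t2
```

```text
t: 8.9
tcp_pos: [0.474, 0.0238, 0.0176]
tool_rot: [0.92, -0.017, 0.275, -0.278]
force: [-4.0, -0.4, 3.9]
finger_gap: -0.001
gripper_force: 2.0
8.95 [0.47407579 0.02376896 0.01761723] [-2.18801527 -0.09805695  1.80289965]
```

View pics/t2c.png

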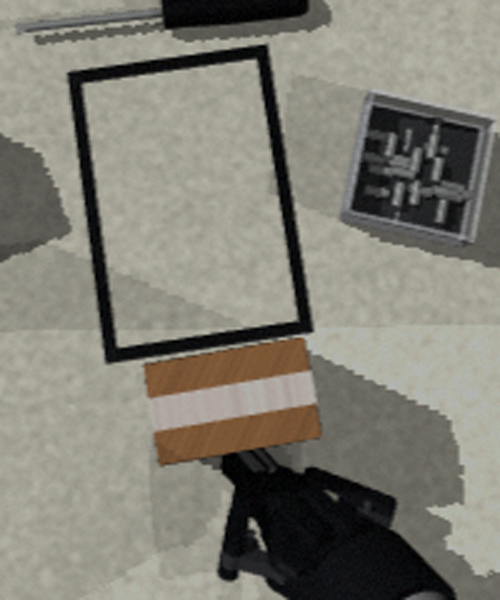

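Carton upright, top corners at crop pixels (145,364), (304,340), (321,437), (159,465).

```bash
cat > cp.py <<'E'
import sys,json
from h import *
def pose(crop,z=.14):
    P=ray('top',np.array(crop)/2.5+[230,180],z)[:,:2]*1000
    f=np.array([636.2,51.3]);a=np.radians(8.4);Rf=np.array([[np.cos(a),np.sin(a)],[-np.sin(a),np.cos(a)]])
    F=(P-f)@Rf.T;print('world c',P.mean(0).round(1),'field c',F.mean(0).round(1),'corners',F.round(1).tolist(),'sides',[round(np.linalg.norm(P[i]-P[i-1]),1) for i in range(4)])
    for i,j in((0,1),(3,2)):
        d=F[j]-F[i];print('yaw in field',np.degrees(np.arctan2(d[0],-d[1])).round(2))
pose(json.loads(sys.argv[1]),float(sys.argv[2]))
E
python3 cp.py '[[145,364],[304,340],[321,437],[159,465]]' .14
```

```text
world c [508.2  25.9] field c [-130.3   -6.4] corners [[-103.5, 37.9], [-103.6, -50.3], [-156.4, -51.2], [-157.8, 37.9]] sides [np.float64(54.3), np.float64(88.3), np.float64(52.7), np.float64(89.0)]
yaw in field -0.06
yaw in field 0.93
```

```bash
python3 -m handwheel '[[4,0.6,0,0,0,0,0],[6,0.9,0,0,0,0,0],[6,0.9,0,0,0,0,0],[6,0.9,0,0,0,0,0],[6,0.9,0,0,0,0,0],[4,0.6,0,0,0,0,0],[1,0.1,0,0,0,0,0],[0,0,0,0,0,0,0],[-10,-1.4,0,0,0,0,0],[-15,-2.2,0,0,0,0,0]]'; python3 top.py t3
```

```text
t: 10.2
tcp_pos: [0.4824, 0.0243, 0.0175]
tool_rot: [0.92, -0.017, 0.276, -0.277]
force: [0.5, -0.3, -0.1]
finger_gap: -0.003
gripper_force: 0.0
10.25 [0.48034251 0.02468912 0.01737468] [-1.00833296  0.47036948  0.23505956]
```

View pics/t3c.png

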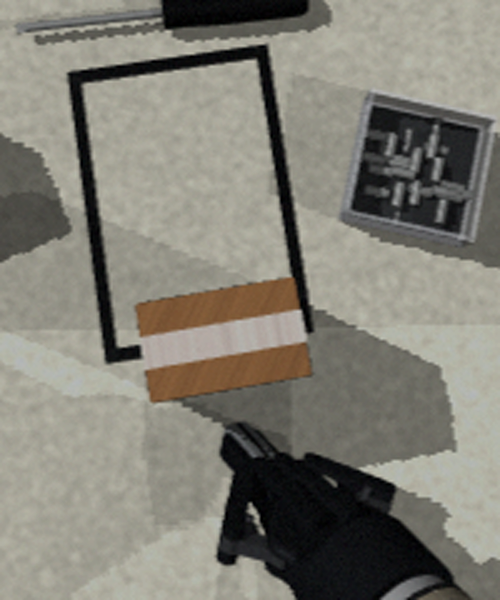

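Carton upright, toe over the near line. Corners at crop pixels (136,304), (295,278), (312,374), (150,402).

```bash
python3 cp.py '[[136,304],[295,278],[312,374],[150,402]]' .14; python3 - <<'E'
from kin import *
from station import manip
s=manip.sense();q=np.array(s['q']);p=np.array(s['tcp_pos'])
for d,z in((0,.06),(0,.115),(25,.115),(60,.115),(90,.115)):
    q,e=IK(np.r_[(p+ux*d/1000)[:2],z],R.from_quat(s['tool_rot']),[q]);print(d,z,q.round(2),e.round(4))
print((p-back)@uy)
E
```

```text
world c [541.6  30.7] field c [-96.6  -6.5] corners [[-70.5, 38.4], [-69.3, -50.8], [-122.4, -51.7], [-124.1, 38.1]] sides [np.float64(53.6), np.float64(89.2), np.float64(53.1), np.float64(89.8)]
yaw in field 0.77
yaw in field 1.07
0 0.06 [-0.69  0.86  2.28  1.69  0.8  -0.76] 0.0
0 0.115 [-0.69  0.69  2.27  1.51  0.8  -0.52] 0.0
25 0.115 [-0.63  0.69  2.22  1.5   0.79 -0.43] 0.0
60 0.115 [-0.57  0.69  2.14  1.48  0.78 -0.31] 0.0
90 0.115 [-0.52  0.69  2.07  1.46  0.77 -0.22] 0.0
0.003659200864308098
```

Toe at field x ≈ -70, upright, yaw 1°. I'll raise the fingers and push near the top.

```bash
python3 -m handwheel '[[0,0,15,0,0,0,0],[0,0,25,0,0,0,0],[0,0,25,0,0,0,0],[0,0,22,0,0,0,0],[0,0,11,0,0,0,0],[6,0.9,0,0,0,0,0],[6,0.9,0,0,0,0,0],[5,0.7,0,0,0,0,0],[5,0.7,0,0,0,0,0],[5,0.7,0,0,0,0,0]]'
python3 -m handwheel '[[5,0.7,0,0,0,0,0],[5,0.7,0,0,0,0,0],[5,0.7,0,0,0,0,0],[5,0.7,0,0,0,0,0],[5,0.7,0,0,0,0,0],[5,0.7,0,0,0,0,0],[5,0.7,0,0,0,0,0],[5,0.7,0,0,0,0,0],[5,0.7,0,0,0,0,0],[0,0,0,0,0,0,0]]'; python3 top.py t4
```

```text
t: 11.5
tcp_pos: [0.5087, 0.0292, 0.1152]
tool_rot: [0.92, -0.017, 0.275, -0.278]
force: [-1.8, 0.4, 1.0]
finger_gap: -0.002
gripper_force: 0.6
t: 12.75
tcp_pos: [0.5541, 0.0352, 0.1156]
tool_rot: [0.92, -0.017, 0.275, -0.277]
force: [0.0, 0.8, -0.4]
finger_gap: 0.001
gripper_force: 0.0
12.8 [0.55373746 0.03528337 0.11554543] [-0.09445776  0.46343793 -0.19365876]
```

View pics/t4c.png

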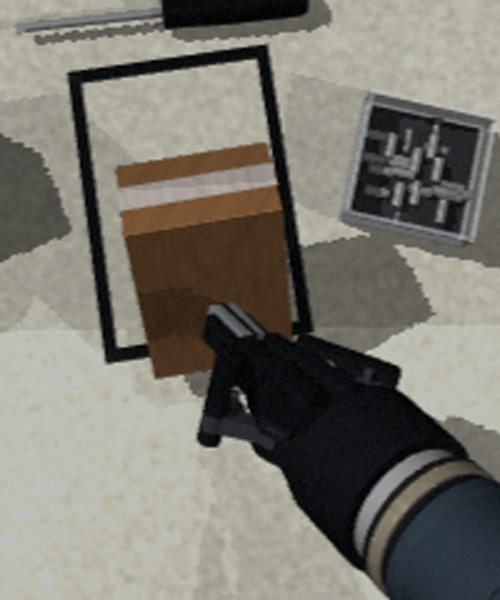

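The carton is past balance and falling forward. I'll hold off and back away.

```bash
python3 -m handwheel '[[0,0,0,0,0,0,0],[-5,0,10,0,0,0,0],[-15,-10,25,0,0,0,0],[-20,-30,30,0,0,0,0],[-20,-40,20,0,0,0,0],[0,-50,0,0,0,0,0],[0,-50,0,0,0,0,0],[0,-40,0,0,0,0,0],[0,0,0,0,0,0,0],[0,0,0,0,0,0,0]]'; python3 top.py t5
```

```text
t: 14.05
tcp_pos: [0.4928, -0.1836, 0.2008]
tool_rot: [0.92, -0.017, 0.275, -0.278]
force: [-0.6, -0.3, -0.1]
finger_gap: -0.001
gripper_force: 0.0
14.1 [ 0.4928399  -0.18301102  0.20073731] [0.26086695 0.79429671 0.82128084]
```

View pics/t5c.png

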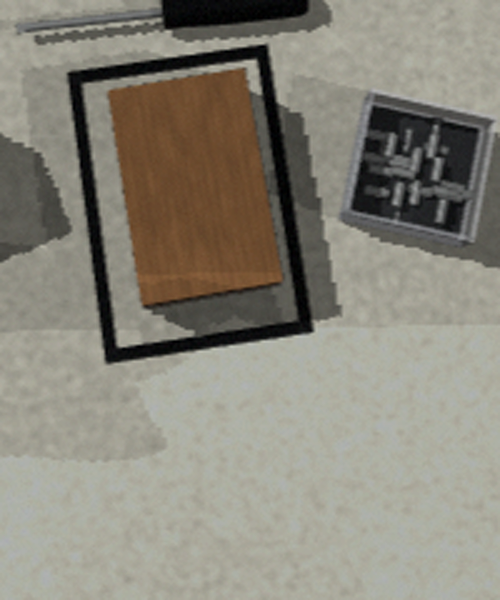

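```bash
python3 cp.py '[[109,90],[245,69],[281,283],[141,306]]' .055
```

```text
world c [638.8  47.5] field c [ 2.  -4.1] corners [[71.0, 40.8], [72.1, -47.7], [-67.0, -49.1], [-68.2, 39.4]] sides [np.float64(139.2), np.float64(88.5), np.float64(139.1), np.float64(88.5)]
yaw in field 0.71
yaw in field 0.8
```

The carton lies flat at crop corners (109,90), (245,69), (281,283), (141,306). Its footprint is inside the field by at least 20 mm on every side, and the tub has not moved.

```bash
python3 -c "
from station import manip
print(manip.sign_off())"
```

```text
the job is handed in; nothing more can be done
None
```

Done: the carton was slid upright over the near tape line and then toppled, and it lies flat, wholly inside the outline. The robot is clear of it, and it never went near the short carton, tub or screwdriver. The job is handed in.

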